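Clear the jug off the ultrasonic cleaner and hold its lid open

ROBOT

A 7-joint arm with a two-finger parallel gripper is mounted at the origin on the work surface. World frame = base frame: x ahead of the robot, y to its left, z up, the work surface at z = 0. Lengths are in m, angles in rad, forces in N, time in s.
With the tool pointing down it reaches from about 0.4 to 0.9 m from the base axis. Payload 5.6 kg.
Tool frame: the origin (TCP) lies midway between the tips of the shut fingers; the grasp point (between the pads) lies 19 mm behind it; y points along the fingers, z is the direction in which the jaws open and shut, and the axes are right-handed (so a half turn about y gives the same grasp; the last joint's range is limited). The gripper opens to 92 mm and grips with 3 to 60 N. Pads are 20 mm wide; open, the fingers measure 128 mm over their backs; the gripper's body (75 mm by 189 mm) begins 69 mm behind the grasp point.
Start: joints at [-1.385, 0.468, -0.012, 1.603, 0.006, 1.071, -0.056], TCP at [0.147, 0.633, 0.215] pointing down, gripper open.
Joint ranges: [-2.53, 2.53], [-0.31, 2.02], [-1.57, 1.55], [0.28, 2.44], [-1.29, 4.43], [0.15, 1.84], [-2.92, 2.92]. Speed limits (rad/s): [2.57, 2.57, 3.14, 3.14, 3.14, 3.14, 3.14].

INTERFACE

Orientations are given as a 3x3 rotation matrix whose columns are the frame's x, y, z axes.
In Python, from station import env, effector, solver, viewer, workorder, search_frame, tip_of gives the robot as it stands. Calls block until the motion is done:
- env.reach(position, orientation): joint-space move of the TCP to a pose.
- env.movel(position, frame=None, rate=0.15): straight line of the TCP; frame=None keeps the orientation; rate is the mean speed in m/s.
- env.goto_joints(angles): joint-space move.
- effector.release() and effector.grasp(squeeze=None): open the fingers fully, or close them until they stop; squeeze is the grip in N (None keeps the last).
- env.pause(seconds).
- solver.inverse_kinematics(position, orientation): joint angles nearest the present ones, or None.
- env.sense(): the state.
- viewer.read_camera(name): name is "side" or "top"; returns (picture, depth): 420x560x3 uint8, red, green, blue; 420x560 float32, m along the optical axis (not along the pixel's ray), 0 where there is no reading.
- viewer.camera_info(name): a dict with "intrinsics" (3x3 intrinsics, pixels), "eye" and "rotation" of the camera in the world. Camera axes: x right, y up, looking along -z (the intrinsics and any distortion apply to the point x, -y, -z); pixel columns grow to the right and rows downward; lengths in m; the calibration is good to about 2 mm. A picture is of the moment at which its call begins. camera_info takes no time and is no camera call.
A pose or a line that the arm cannot do raises env.PlanningError and nothing moves.
- workorder.finish_job(): hands the job in, once; it reports no verdict.
Trained networks look in the newest picture that a camera, given by its name, has taken for a name from the list of things; names that differ only in an ending like _2 or _b are one class to them, and where a whole thing is asked for, a point or a joint stands for the part that bears it (a point fixed in the world has none). Each returns a list of dicts, best first, with "score" (0 to 1); they miss things now and then, are a little off and sometimes report something else, mostly with a low value. They report only what shows in the picture. A call takes as long as a camera call. They do not tell look-alikes from the thing itself.
- search_frame(camera, name): "at" ([x, y, z] in m, in world coordinates, good to about 4 mm: the middle of the surface that is visible of it).
- tip_of(camera, name): "at" ([x, y, z] in m, in world coordinates, good to about 4 mm: a listed point, or the origin of a listed thing).
The state is a dict: "t": time; "joint_positions": joint angles; "joint_velocities": joint speeds; "tau": joint torques, N m; "ee_pos": TCP position; "tcp_rot": TCP orientation; "wrist_force": force on the tool from outside, world axes, zero at the start; "moment": the same for the moment, N m; "gripper_width": finger opening in m.
Only numpy, scipy, OpenCV 4.12 (cv2) and the standard library are available. Lean on these libraries where they do the work, as an engineer would, in place of code of your own. Each camera call takes 0.05 s, during which the arm holds its last target. There are 200 camera calls.

TASK

The steel filling jug has been left standing on the lid of the ultrasonic cleaner: lift it off and set it down gently, upright, wholly on the round cork mat beside the cleaner. Then raise the cleaner's lid to about 60 degrees from shut and keep holding it there, still, so that I can use both hands in the tank; the lid drops shut by itself, so finish with the gripper still holding it. Do not tip the jug, and leave the other things on the bench where they are.

Things in the scene. Friction and masses are not known exactly. Their poses are not given: they have to be found in the camera images.
- cleaner: Bench-top ultrasonic cleaner, a grey box fixed to the bench, 170 mm deep (its x), 220 mm wide (its y), 120 mm high without the lid; black control panel on its front (its -x side, towards the robot). Origin: centre of its underside; z up. The lid covers its whole top; the closed lid's flat top is at z = 0.126. The tank under it, 180 x 130 mm, is empty.
- lid (a joint): Lid angle in rad: 0 shut, grows as the front edge rises, 1.05 = 60 degrees, stop at 1.75. A flat steel sheet 170 x 220 x 6 mm, about 0.4 kg, on a free hinge along the cleaner's rear rim (+x); it falls shut from below 80 degrees. About 3 N upwards at the handle raises it.
- lid_hinge (a point): Point on the hinge axis, mid-width, 85 mm behind the cleaner's origin (its +x) and 120 mm up; the hinge axis runs along the cleaner's y. This frame turns with the lid: when shut its axes are the cleaner's.
- lid_handle (a point): Grasp point of the lid's black bridge handle, near the front edge: 60 mm long (cleaner's y), 16 mm thick (x), top 40 mm above the lid, opening 40 x 30 mm under the bar. The point is mid-length, 27 mm above the lid; shut: 148 mm in front of and 33 mm above the hinge; it turns with the lid. Its two end faces are flat: pinched end to end (60 mm), it pivots between the fingers as the lid turns.
- jug: Stainless steel jug, loose, about 0.3 kg, empty, 110 mm high, foot 72 mm and rim 82 mm across, open on top. Origin: centre of its underside; z up; the handle stands out on its +x side, a pouring lip on its -x side. At the start it stands upright on the cleaner's closed lid, behind the lid handle, its handle pointing left, right or to the front.
- jug_handle (a point): Grasp point on the jug's strap handle: 68 mm from the jug's axis along its +x, 80 mm above its foot. The strap is 14 mm wide (the jug's y), flat-sided; it stands out to 78 mm from the axis and runs from 36 to 100 mm above the foot; level top bar 8 mm thick, upright part 9 mm thick, clear gap to the jug about 30 mm.
- mat: Round cork mat, 140 mm across, 5 mm thick, fixed on the bench to the left or to the right of the cleaner. Origin: centre of its underside; its top is at z = 0.005.
- crucible: Bystander: small white ceramic dish 52 mm across, 20 mm high, loose on the white perforated soldering board (140 x 90 x 13 mm, fixed) that lies on the other side of the cleaner from the mat. Origin: centre of its underside.
- bench_block: Bystander: square steel block on a rubber foot, 70 x 70 x 30 mm, on the bench in front of the cleaner. Origin: centre of its underside.
- hammer: Bystander: hammer 240 mm long, lying on the bench in front of the cleaner to the right. Origin: under it, z up.
- basket: Bystander: the cleaner's steel basket, 150 x 105 x 45 mm with a bow handle up to 78 mm, standing on the bench at the right. Origin: centre of its underside.
- file_pot: Bystander: wooden pot 76 mm across and 90 mm high holding files, 165 mm high in all, at the back left. Origin: centre of its underside.
- glue: Bystander: white glue bottle, 54 mm across, 130 mm high, at the back right. Origin: centre of its underside.
- dish: Bystander: white dish 120 mm across, 28 mm high, with a brush in it, at the left. Origin: centre of its underside.
There are look-alikes about, which are no part of the job. Leave any orange or pink look-alike of the jug alone. Of the things that look like the mat, the larger one is meant.

How it is judged:
By the outcome, as a careful person would: the job done as asked, in the order asked, and still so for the second after the job is handed in, while the arm keeps its last pose, push and grip.
It also fails if it takes over 64 s, if anything falls off the work surface, if the arm or the gripper's body presses on something with over 40 N, if the wrist force passes 120 N, or if a joint passes its speed limit or range.

## Working session

There is one attempt and no reset: what is moved stays moved. The work goes in short steps, each a Python script; the robot and the scene stay as the last script left them, time stands still between calls to the robot, and variables do not carry over. Pictures are saved under pics/ and viewed, about 8 in all and at most 12, crops included, and the job is handed in when it is done.

```bash
ls; mkdir -p pics
cat > h.py <<'E'
import numpy as np, cv2
from station import env, effector, solver, viewer, workorder, search_frame, tip_of
def cloud(cam):
    im,d=viewer.read_camera(cam); c=viewer.camera_info(cam); K=np.array(c["intrinsics"])
    v,u=np.mgrid[:420,:560]
    p=np.stack([(u-K[0,2])/K[0,0]*d,-(v-K[1,2])/K[1,1]*d,-d],-1)
    P=p@np.array(c["rotation"]).T+np.array(c["eye"]); P[d==0]=np.nan
    return im,P
def save(n,im): cv2.imwrite(f"pics/{n}.png",im[:,:,::-1])
E
python3 - <<'E'
from h import *
for c in("side","top"):
    im,P=cloud(c); save(c+"0",im); np.save(c+"0.npy",P)
    i=viewer.camera_info(c); print(c,{k:np.round(v,3).tolist() if not isinstance(v,str) else v for k,v in i.items()})
    for n in["cleaner","lid_handle","lid_hinge","jug","jug_handle","mat","crucible","bench_block","hammer","basket","file_pot","glue","dish"]:
        print(n,[(round(r["score"],2),np.round(r["at"],3).tolist()) for r in tip_of(c,n)])
print(env.sense()["t"])
E
```

```text
pics
side {'intrinsics': [[387.131, 0.0, 281.923], [0.0, 387.131, 210.005], [0.0, 0.0, 1.0]], 'eye': [0.267, -1.106, 0.914], 'rotation': [[0.969, 0.151, -0.195], [-0.247, 0.587, -0.771], [-0.002, 0.796, 0.606]]}
cleaner [(0.75, [0.616, -0.017, 0.0])]
lid_handle [(0.65, [0.557, -0.002, 0.155]), (0.34, [0.562, -0.281, -0.001])]
lid_hinge [(0.8, [0.71, -0.031, 0.12])]
jug [(0.71, [0.281, 0.264, -0.001]), (0.59, [0.284, -0.353, 0.0])]
jug_handle [(0.8, [0.622, -0.048, 0.211]), (0.79, [0.232, 0.223, 0.078]), (0.76, [0.348, -0.329, 0.078])]
mat [(0.71, [0.559, -0.281, 0.001])]
crucible [(0.47, [0.54, 0.294, 0.012])]
bench_block [(0.6, [0.375, 0.109, -0.0])]
hammer [(0.93, [0.382, -0.134, 0.001]), (0.69, [0.558, -0.281, 0.004]), (0.52, [0.377, 0.112, -0.001])]
basket [(0.79, [0.422, -0.517, -0.001])]
file_pot [(0.74, [0.56, -0.278, 0.002])]
glue [(0.82, [0.724, -0.336, -0.003]), (0.68, [0.42, -0.519, -0.001])]
dish [(0.83, [0.371, 0.465, 0.0])]
top {'intrinsics': [[542.548, 0.0, 276.981], [0.0, 542.548, 216.762], [0.0, 0.0, 1.0]], 'eye': [0.273, -0.113, 1.784], 'rotation': [[0.008, 0.99, -0
[... 224 characters left out ...]
0.644, 0.019, 0.126]), (0.62, [0.624, -0.044, 0.203]), (0.58, [0.286, -0.356, -0.003]), (0.55, [0.282, 0.262, -0.002])]
jug_handle [(0.72, [0.623, -0.044, 0.202]), (0.68, [0.233, 0.223, 0.079]), (0.6, [0.349, -0.333, 0.08]), (0.42, [0.382, -0.136, -0.0])]
mat [(0.75, [0.559, -0.285, 0.002]), (0.71, [0.366, -0.712, -0.001])]
crucible [(0.46, [0.54, 0.297, 0.012]), (0.25, [0.703, -0.03, 0.12])]
bench_block []
hammer [(0.73, [0.379, -0.134, 0.0])]
basket [(0.97, [0.42, -0.522, 0.001])]
file_pot [(0.79, [0.738, 0.302, -0.002]), (0.49, [0.555, -0.287, 0.001])]
glue [(0.87, [0.725, -0.338, -0.003]), (0.72, [0.374, 0.465, 0.001])]
dish [(0.71, [0.54, 0.298, 0.014]), (0.67, [0.37, 0.463, -0.0])]
1.4
```

View pics/side0.png

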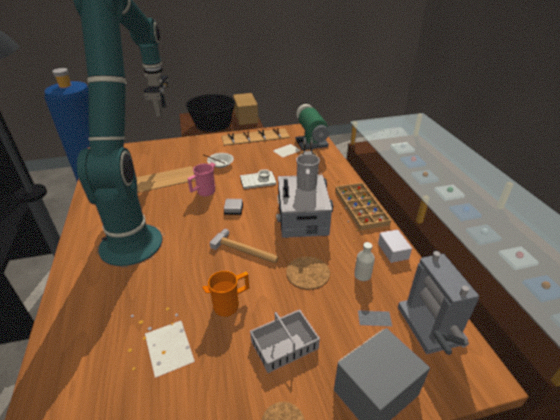

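View pics/top0.png

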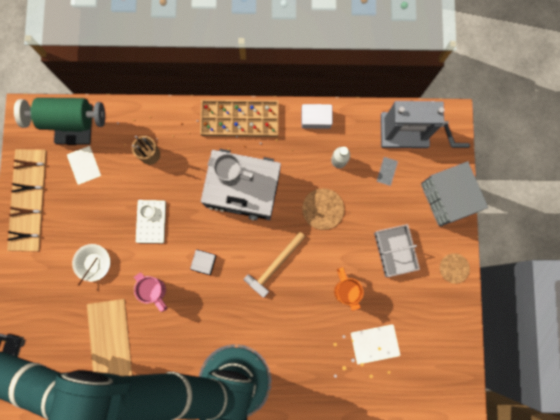

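Side view: the steel jug (307,165) stands on the cleaner (303,200), behind the black lid handle (286,188). Its own handle points right.

- **Jug candidates:** steel jug at top (229,165) is on the lid, so I choose it. Pink (150,290) and orange (348,290) are look-alikes.
- **Mat candidates:** large cork at top (323,208) versus small cork at (455,268). I choose the large one.

Next I refine the geometry and check a close crop.

Run:
```python
from h import *
im=cv2.imread("pics/top0.png"); cv2.imwrite("pics/crop.png",cv2.resize(im[140:240,190:360],None,fx=4.5,fy=4.5,interpolation=cv2.INTER_CUBIC))
for c in("top","side"):
    P=np.load(c+"0.npy"); x,y,z=P[...,0],P[...,1],P[...,2]
    near=(abs(x-.62)<.2)&(abs(y+.02)<.2)
    rim=P[near&(z>.226)&(z<.245)]; print(c,"rim",len(rim),rim.min(0),rim.max(0))
    (cx,cy),r=cv2.minEnclosingCircle(rim[:,:2].astype(np.float32)); print("rim circ",cx,cy,r)
    b=P[near&(z>.15)&(z<.228)&(np.hypot(x-.644,y-.019)<.09)]; 
    ha=b[np.hypot(b[:,0]-.644,b[:,1]-.019)>.055]; print("jug handle pts",len(ha),np.median(ha,0) if len(ha) else "")
    lid=P[near&(z>.118)&(z<.134)]; print("lid",len(lid),cv2.minAreaRect(lid[:,:2].astype(np.float32)))
    h=P[near&(z>.158)&(z<.172)&(x<.59)]; print("lid handle",len(h),cv2.minAreaRect(h[:,:2].astype(np.float32)) if len(h) else "", np.median(h,0))
    m=P[(np.hypot(x-.559,y+.284)<.09)&(z>.0025)&(z<.012)]; print("mat",len(m),cv2.minEnclosingCircle(m[:,:2].astype(np.float32)),np.median(m,0))
```

```text
top rim 212 [ 0.6053153  -0.05212167  0.22602805] [0.68623239 0.07637219 0.2440984 ]
rim circ 0.6412928104400635 0.010640176013112068 0.06691759079694748
jug handle pts 124 [ 0.57058045 -0.01433963  0.16946654]
lid 2712 ((0.6268982887268066, -0.014886528253555298), (0.22073163092136383, 0.18093125522136688), 79.3454818725586)
lid handle 106 ((0.5607039332389832, -0.0030463654547929764), (0.0595296211540699, 0.017222655937075615), 79.01842498779297) [ 0.5601336  -0.00374742  0.16523074]
mat 1191 ((0.5588584542274475, -0.2839447855949402), 0.08995833247900009) [ 0.55876243 -0.28081484  0.00610398]
side rim 147 [ 0.60200142 -0.05588743  0.22601277] [0.68209028 0.07628799 0.23858626]
rim circ 0.6364235877990723 0.009314553812146187 0.0683191567659378
jug handle pts 99 [ 0.61899496 -0.05320082  0.19262818]
lid 1421 ((0.6246902346611023, -0.018038854002952576), (0.2269635796546936, 0.18014603853225708), 79.51081848144531)
lid handle 50 ((0.5573848485946655, -0.007346130907535553), (0.06429222226142883, 0.01585385389626026), 80.04639434814453) [ 0.55632226 -0.00953874  0.16483739]
mat 967 ((0.5584338903427124, -0.2839920222759247), 0.08963894844055176) [ 0.55617534 -0.28758303  0.00462352]
```

View pics/crop.png

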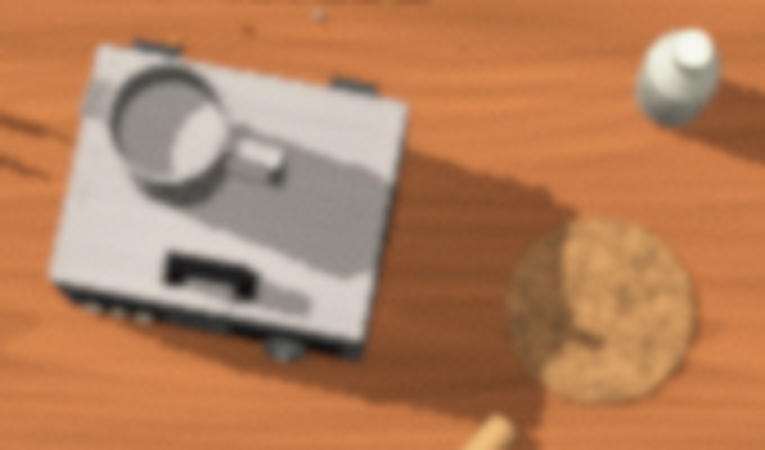

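The crop confirms the steel jug, with its handle pointing right and slightly to the front, and the large mat. The cleaner's yaw is about -10.7°. I'll grip the body across the rim, perpendicular to the handle, so there is no tipping moment.

```bash
cat >> h.py <<'E'
def down(phi,tilt=0):
    "tool pointing down, jaw axis z horizontal at world yaw phi"
    z=np.array([np.cos(phi),np.sin(phi),0]); y=np.array([0,0,-1.]); return np.stack([np.cross(y,z),y,z],1)
def ik(p,R): return solver.inverse_kinematics(list(p),R)
E
python3 - <<'E'
from h import *
from scipy.optimize import least_squares
for c in("top","side"):
    P=np.load(c+"0.npy").reshape(-1,3); P=P[(P[:,2]>.229)&(P[:,2]<.245)]
    d=P[:,:2]-[.643,.018]; a=np.arctan2(d[:,1],d[:,0]); ax=np.radians(-108); off=abs(np.sin(a-ax))
    q=P[(np.hypot(*d.T)<.06)&(off>.5)]
    f=least_squares(lambda s:np.hypot(q[:,0]-s[0],q[:,1]-s[1])-.0405,[.643,.018],loss="soft_l1",f_scale=.002); print(c,len(q),f.x,np.std(f.fun))
    t=q[:,:2]@[np.cos(ax+np.pi/2),np.sin(ax+np.pi/2)]; s=q[:,:2]@[np.cos(ax),np.sin(ax)]
    print("along jaw extents",t.min(),t.max(),(t.min()+t.max())/2)
for k in(0,np.pi):
    for n,p,ph in(("jug",[.643,.018,.36],-19),("jug lo",[.643,.018,.197],-19),("mat",[.558,-.284,.076],-19),("lid",[.561,-.003,.134],79.3),("lid60",[.661,-.021,.246],79.3)):
        q=ik(p,down(np.radians(ph)+k)); print(n,k>0,None if q is None else np.round(q,2))
E
```

```text
top 77 [0.64474846 0.02103355] 0.0014164742446874325
along jaw extents 0.5672340211910608 0.6493967472197321 0.6083153842053964
side 52 [0.64169964 0.0166498 ] 0.0018363398114499625
along jaw extents 0.5667688164439245 0.6439970945921271 0.6053829555180258
jug False [-0.61  0.41  0.75  1.47 -0.28  1.37 -0.17]
jug lo False [-0.58  0.54  0.7   1.67 -0.39  1.07 -0.09]
mat False [-0.2   0.76  0.89  1.8  -0.73  0.94  0.68]
lid False [-0.47  0.45  0.52  1.92 -0.29  0.85  1.59]
lid60 False [-0.45  0.51  0.62  1.57 -0.31  1.16  1.62]
jug True [-0.36  0.36  0.38  1.46 -0.13  1.35  2.84]
jug lo True [-0.22  0.47  0.2   1.65 -0.1   1.03  2.81]
mat True [-0.39  1.08  1.33  1.81 -1.13  1.25 -2.18]
lid True [-0.84  0.64  1.08  1.94 -0.68  0.98 -1.19]
lid60 True [-0.67  0.62  1.    1.59 -0.55  1.24 -1.33]
```

Run:
```python
from h import *
R=down(np.radians(-18.5)); effector.release()
p=env.sense()["ee_pos"]; env.movel([p[0],p[1],.38],rate=.3)
env.reach([.644,.019,.36],R); env.movel([.644,.019,.25],rate=.25)
im,P=cloud("side"); save("s1",cv2.resize(im[100:240,220:400],None,fx=4,fy=4,interpolation=cv2.INTER_CUBIC))
s=env.sense(); print(s["t"],np.round(s["ee_pos"],4),s["wrist_force"],s["gripper_width"],np.round(s["tcp_rot"],3))
```

```text
5.7417 [0.6452 0.0189 0.2519] [ 0.23279586 -0.42715007 -0.89339752] 0.09170299065825367 [[-0.317  0.003  0.948]
 [-0.948 -0.    -0.317]
 [-0.001 -1.     0.003]]
```

View pics/s1.png

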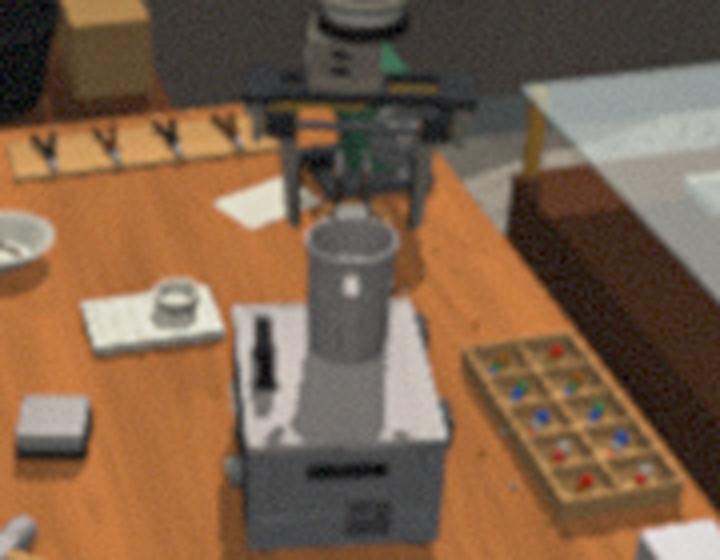

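The fingers straddle the rim: they sit at about (302..410,190) and the rim at (307..398,235). The tool is roughly 2 mm too far back, so I'll correct that and descend with force checks.

Run:
```python
from h import *
f0=np.array(env.sense()["wrist_force"]); ok=True
for z in(.236,.222,.207,.192):
    env.movel([.6425,.019,z],rate=.05)
    s=env.sense(); f=np.array(s["wrist_force"])-f0; print(np.round(s["ee_pos"],4),f.round(2))
    if np.linalg.norm(f)>4: ok=False;print("contact");break
if ok:
    effector.grasp(15); s=env.sense(); print(s["t"],s["gripper_width"],np.round(s["wrist_force"],2))
im,P=cloud("side"); save("s2",cv2.resize(im[100:240,220:400],None,fx=4,fy=4,interpolation=cv2.INTER_CUBIC))
```

```text
[0.6424 0.019  0.2359] [-0.02  0.16  0.89]
[0.6423 0.019  0.2215] [0.46 1.1  0.76]
[0.6423 0.019  0.2066] [-0.67  0.95  1.69]
[0.6423 0.019  0.1916] [0.24 1.17 1.18]
7.8417 0.07987720819302278 [ 1.36 -0.41 -0.77]
```

View pics/s2.png

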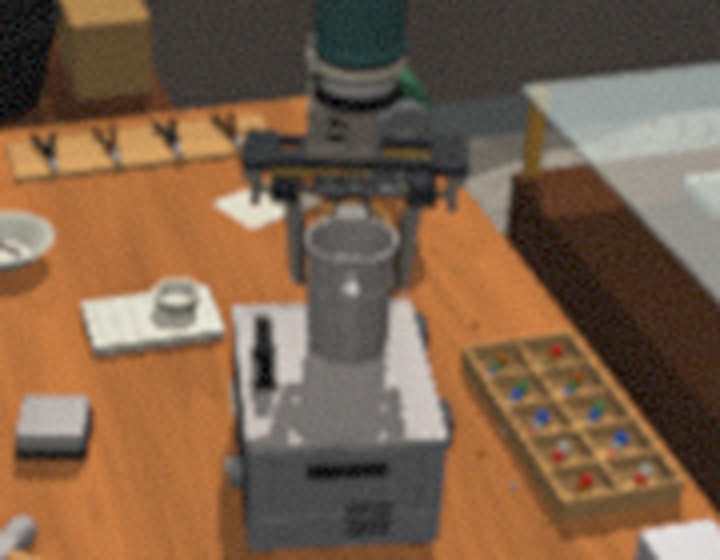

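The opening is 79.9 mm, which matches the body diameter at that height (79.7 mm), so this is a true diametral grip. Next I lift and carry.

Run:
```python
from h import *
effector.grasp(25)
env.movel([.6425,.019,.202],rate=.05); s=env.sense(); print(s["gripper_width"],np.round(s["wrist_force"],2))
env.movel([.6425,.019,.292],rate=.15)
env.movel([.558,-.284,.25],rate=.15)
env.movel([.558,-.284,.11],rate=.12)
s=env.sense(); print(s["t"],np.round(s["ee_pos"],4),s["gripper_width"],np.round(s["wrist_force"],2))
im,P=cloud("side"); save("s3",cv2.resize(im[190:330,220:400],None,fx=4,fy=4,interpolation=cv2.INTER_CUBIC))
```

```text
0.07954354297795936 [-0.42  0.01 -3.  ]
12.7917 [ 0.5585 -0.2844  0.1109] 0.0793548949174469 [ 0.25  0.89 -4.1 ]
```

View pics/s3.png

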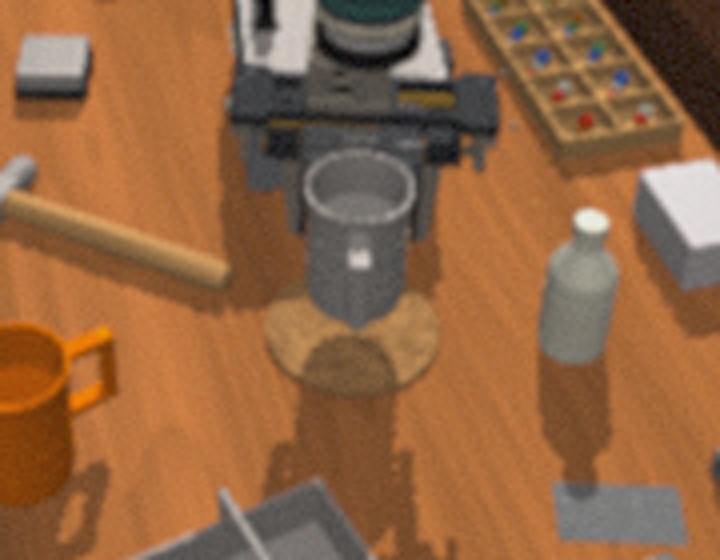

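The jug (358,240) hangs upright over the mat (350,340). Now I lower it gently until the force shows contact.

Run:
```python
from h import *
env.movel([.558,-.284,.078],rate=.08); env.pause(.2)
f0=env.sense()["wrist_force"][2]
for z in np.arange(.076,.066,-.001):
    env.movel([.558,-.284,z],rate=.01); s=env.sense(); print(round(z,4),np.round(s["ee_pos"][2],4),round(s["wrist_force"][2]-f0,2))
    if s["wrist_force"][2]-f0>2.2: break
effector.release(); env.pause(.2)
env.movel([.558,-.284,z+.06],rate=.08); env.movel([.558,-.284,.26],rate=.25)
s=env.sense(); print(s["t"],np.round(s["wrist_force"],2))
im,P=cloud("side"); save("s4",cv2.resize(im[160:300,220:400],None,fx=4,fy=4,interpolation=cv2.INTER_CUBIC)); np.save("s4.npy",P)
for n in("jug","jug_handle"): print(n,[(round(r["score"],2),np.round(r["at"],3).tolist()) for r in tip_of("side",n)])
```

```text
0.076 0.076 -0.15
0.075 0.0749 -1.41
0.074 0.0739 -1.01
0.073 0.0729 -0.06
0.072 0.0719 0.44
0.071 0.0713 3.17
17.3417 [-0.34  0.21  0.16]
jug [(0.92, [0.284, -0.357, -0.002]), (0.81, [0.558, -0.281, 0.008]), (0.74, [0.283, 0.262, 0.0])]
jug_handle [(0.88, [0.35, -0.33, 0.078]), (0.85, [0.232, 0.223, 0.078]), (0.67, [0.54, -0.348, 0.083])]
```

View pics/s4.png

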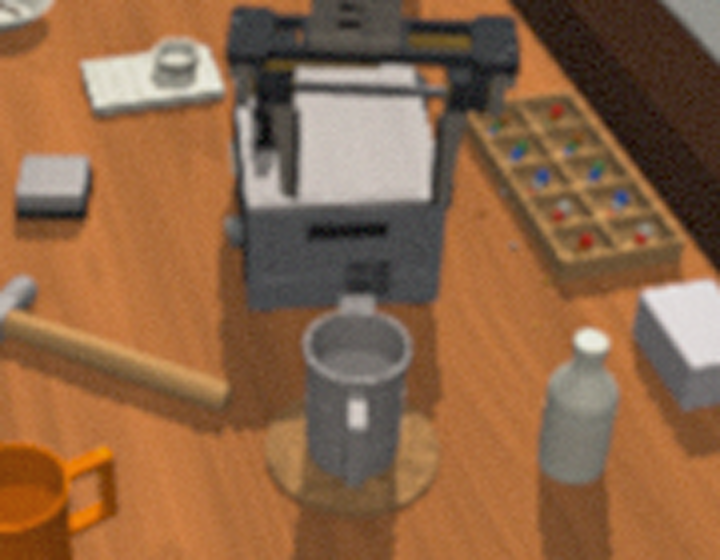

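The jug stands upright, centred on the mat (jug foot (352,465), mat (352,455)). The detector puts its origin at (0.558,-0.281). Next is the lid.

```bash
cat >> h.py <<'E'
YAW=np.radians(-10.8); FX=np.array([np.cos(YAW),np.sin(YAW),0]); H=np.array([.560,-.004,.153]); HG=H+.148*FX; HG[2]=.120
def hp(th):
    "handle grasp point at lid angle th"
    c,s=np.cos(th),np.sin(th); return HG+(-.148*c+.033*s)*FX+np.array([0,0,.148*s+.033*c])
TC=np.array([0,0,-.019]); RL=down(YAW+np.pi/2)
E
python3 - <<'E'
from h import *
env.reach(H+TC+[0,0,.14],RL); env.movel(H+TC+[0,0,.05],rate=.25)
f0=np.array(env.sense()["wrist_force"])
for dz in(.03,.015,0.001):
    env.movel(H+TC+[0,0,dz],rate=.06); s=env.sense(); f=np.array(s["wrist_force"])-f0; print(np.round(s["ee_pos"],4),f.round(2))
    if np.linalg.norm(f)>5: print("contact"); raise SystemExit
effector.grasp(30); s=env.sense(); print(s["t"],s["gripper_width"],np.round(s["wrist_force"],2),np.round(s["tcp_rot"],3))
im,P=cloud("side"); save("s5",cv2.resize(im[130:270,220:400],None,fx=4,fy=4,interpolation=cv2.INTER_CUBIC))
E
```

```text
[ 0.56   -0.004   0.1639] [-0.92 -0.43  0.37]
[ 0.5597 -0.0041  0.1484] [-1.16 -0.18 -0.65]
[ 0.5596 -0.0041  0.1345] [-0.99 -0.74 -0.32]
20.9333 0.06014335863872158 [0.28 0.61 0.36] [[ 0.982  0.     0.187]
 [-0.187  0.     0.982]
 [ 0.    -1.     0.   ]]
```

View pics/s5.png

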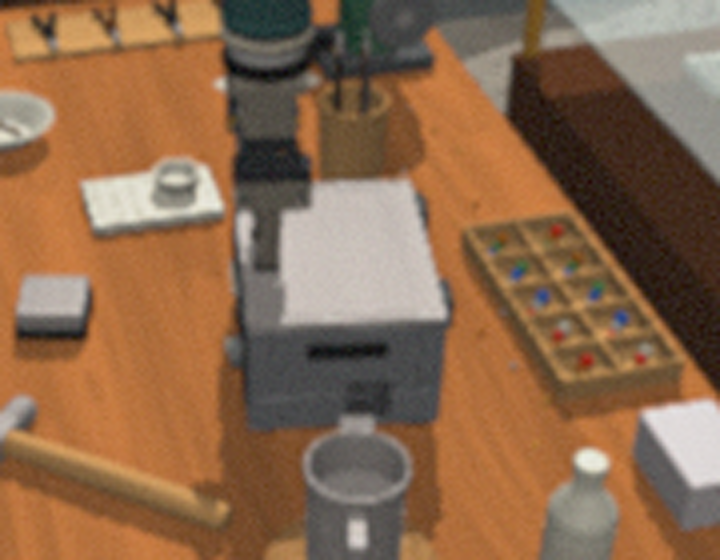

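The gripper holds the lid handle end to end (width 60.1 mm, at (265,240)). Now I raise it along the arc.

Run:
```python
from h import *
off=np.array(env.sense()["ee_pos"])-(H+TC)
for d in list(range(6,60,6))+[60]:
    env.movel(hp(np.radians(d))+TC+off*[1,1,1],rate=.05)
    s=env.sense(); print(d,np.round(s["ee_pos"],4),np.round(s["wrist_force"],1),round(s["gripper_width"],4))
    if np.linalg.norm(s["wrist_force"])>30 or s["gripper_width"]<.055: print("stop"); break
env.pause(.3)
for c in("side","top"):
    im,P=cloud(c); np.save(c+"6.npy",P)
    save(c+"6",cv2.resize(im[100:260,210:390] if c=="side" else im[110:270,170:350],None,fx=3.6,fy=3.6,interpolation=cv2.INTER_CUBIC))
    for n in("lid_handle","jug","hammer","crucible","bench_block"): print(c,n,[(round(r["score"],2),np.round(r["at"],3).tolist()) for r in tip_of(c,n)][:3])
    # lid plane: points over the opened lid region, in the cleaner frame
    q=(P.reshape(-1,3)-HG); u=q@FX; v=q@np.array([-FX[1],FX[0],0]); w=q[:,2]
    m=(abs(v)<.108)&(w>.02)&(w<.15)&(abs(u*np.sin(np.pi/3)+w*np.cos(np.pi/3))<.02)
    if m.sum()>20:
        k=np.linalg.svd(np.stack([u[m],w[m]],1)-[u[m].mean(),w[m].mean()])[2][0]; print("lid pts",m.sum(),"angle",np.degrees(np.arctan2(abs(k[1]),abs(k[0]))))
print(env.sense()["t"])
```

```text
6 [ 0.5641 -0.0047  0.1505] [-1.   0.5 -3. ] 0.0598
12 [ 0.5699 -0.0058  0.1656] [-1.3  0.2 -1.9] 0.0597
18 [ 0.5773 -0.0072  0.1797] [-3.5  0.6 -1. ] 0.0592
24 [ 0.5862 -0.0088  0.193 ] [-3.3  1.5 -0.2] 0.06
30 [ 0.5964 -0.0107  0.2052] [-2.2  2.3 -1.2] 0.0596
36 [ 0.6077 -0.0129  0.2163] [-0.2  2.8 -3.1] 0.0596
42 [ 0.6198 -0.0151  0.226 ] [ 0.1  3.  -3.9] 0.0597
48 [ 0.6329 -0.0176  0.2345] [-0.3  4.  -4.8] 0.0599
54 [ 0.6468 -0.0202  0.2415] [-0.1  5.5 -4.9] 0.0596
60 [ 0.661  -0.0228  0.2469] [-1.4  5.6 -4.7] 0.0594
side lid_handle [(0.75, [0.421, -0.517, -0.001]), (0.57, [0.653, -0.021, 0.262])]
side jug [(0.76, [0.282, -0.357, 0.001]), (0.64, [0.559, -0.285, 0.007]), (0.6, [0.282, 0.26, -0.001])]
side hammer [(0.6, [0.381, -0.136, -0.001])]
side crucible []
side bench_block [(0.7, [0.374, 0.109, -0.001])]
lid pts 475 angle 59.46523882787635
top lid_handle [(0.69, [0.658, -0.021, 0.261]), (0.61, [0.381, -0.136, 0.002])]
top jug [(0.9, [0.286, -0.357, -0.003]), (0.74, [0.724, -0.34, -0.002]), (0.65, [0.558, -0.281, 0.006])]
top hammer [(0.69, [0.383, -0.138, -0.0]), (0.43, [0.539, -0.346, 0.086])]
top crucible [(0.46, [0.541, 0.296, 0.01])]
top bench_block []
lid pts 439 angle 58.2773016026236
26.5583
```

View pics/side6.png

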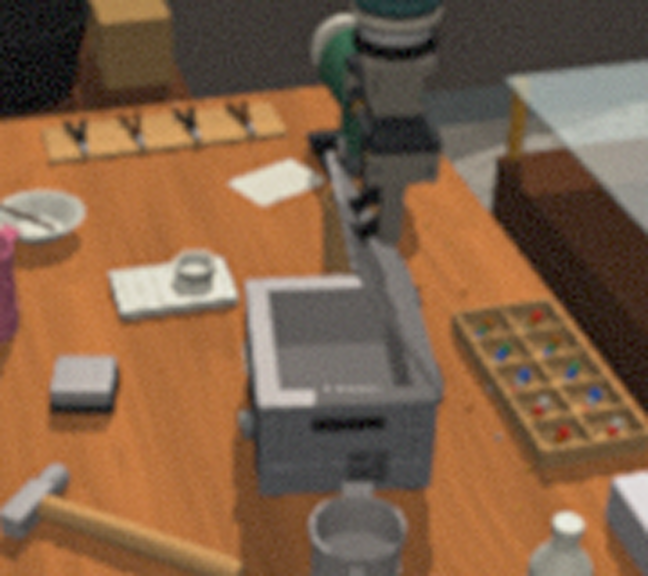

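The lid stands open at about 60° ((375,230) in the crop) with the gripper on its handle. The tank is clear and the jug is upright on the mat. A stillness check, then I hand in.

Run:
```python
from h import *
a=env.sense(); env.pause(1); b=env.sense()
print(np.array(b["ee_pos"])-a["ee_pos"],np.abs(b["joint_velocities"]).max(),b["gripper_width"],np.round(b["wrist_force"],1),b["t"])
workorder.finish_job()
```

```text
[5.52371322e-07 1.30695533e-05 1.53867808e-05] 0.002275100825739 0.05927365916284483 [-0.9  5.1 -5.3] 27.5583
the job is handed in; nothing more can be done
```

I moved the steel jug from the cleaner's lid onto the large cork mat, and the arm is now holding the lid open at about 60°. I handed the job in at 27.6 s.

- **Jug:** I gripped it across its body and lowered it until the force rose to about 3 N. It stands upright, and the detector puts it within about 3 mm of the mat centre.
- **Lid:** The gripper holds the handle end to end (59 mm opening). Commanded along the arc to 60°, the lid measured 59.5° from the side camera and 58.3° from the top. In a final 1 s check the arm moved less than 0.02 mm, with wrist force around 7 N.
- **Other things on the bench:** The hammer, crucible and steel block still read at their starting positions. I did not re-measure the basket, file pot, glue or dish at the end.
- **Disagreements:** The side camera did not find the crucible in the final check and the top camera did not find the block. In each case the other camera did. The side detector's best guess for the lid handle was wrong (it pointed at the basket), but its second guess and the top camera agreed with the arm's position to within about 8 mm.

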